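# Load the cigar mould and hold the splined clamp key home

## Robot

A 6-joint arm with a two-finger parallel gripper is mounted at the origin on the work surface. World frame = base frame: x ahead of the robot, y to its left, z up, the work surface at z = 0. Lengths are in m, angles in rad, forces in N, time in s.
With the tool pointing down it reaches from about 0.25 to 0.775 m from the base axis. Payload 4 kg.
Tool frame: the origin (TCP) lies at the centre of the arm's flange, where the gripper is bolted on; the fingertips stand 199 mm ahead of it and the grasp point (between the pads) lies 180 mm ahead of it; z points along the fingers, y is the line along which they close (so a half turn about z gives the same grasp; the last joint's range is limited). The gripper opens to 94 mm and grips with 3 to 60 N. Pads are 16 mm wide; open, the fingers measure 119 mm over their backs; the gripper's body (75 mm by 177 mm) begins 78 mm behind the grasp point.
Start: joints at [-1.362, 0.087, 1.371, -0, 1.684, -0.103], TCP at [0.169, -0.523, 0.405] pointing down, gripper open.
Joint ranges: [-3.1, 3.1], [-0.76, 2.03], [0.27, 2.55], [-1.08, 4.22], [0.17, 2.65], [-2.57, 2.57]. Speed limits (rad/s): [2.79, 2.79, 3.14, 3.14, 3.14, 3.14].

## Interface

Orientations are given as [roll, pitch, yaw] about the fixed x, y, z axes, in that order (R = Rz(yaw) Ry(pitch) Rx(roll)).
In Python, from bench import robot, eyes, models gives the robot as it stands.
- The arm moves only by the tool step_arm, never from a script. Its argument "commands" is a list that holds one entry, the list of rows, each a list of 7 numbers: the shift along the tool's x, y, z in mm, then the turn, a rotation vector about the tool's x, y, z in rad, then the finger opening in mm, from 0 to 94. In form: [[[tx, ty, tz, wx, wy, wz, gripper], ...]]. A call has 1 to 20 rows; each row shifts and turns the commanded pose from where the row before left it, along the tool's axes as they then stand; what a row does not reach is not made up. A row lasts 1/8 s, in which the tool goes at most 62.5 mm and 10.7 degrees, less where a joint would pass 70% of its speed; a pose out of reach is approached as far as the arm can. A call is refused whole if a number of a shift passes 62.5 or a number of a turn 0.188, either way. A call with a gripper value outside its range is refused whole. The fingers move at their own pace and stop on an object; the grip force is fixed at half the most. Time passes only in rows, so rows that do not move let the fingers close. It gives the time, the measured TCP pose, the force, the opening and the grip force at its end, in the units of the state.
- robot.get_obs(): the state, without advancing time (a new reading comes with each control period).
- eyes.snapshot(name): name is "scene" or "top"; returns a dict with "color" (400x640x3 uint8, red, green, blue), "camera_matrix" (3x3 intrinsics, pixels), "eye" and "rotation" of the camera in the world. Camera axes: x right, y up, looking along -z (the intrinsics and any distortion apply to the point x, -y, -z); pixel columns grow to the right and rows downward; lengths in m; the calibration is good to about 2 mm. A picture is of the moment at which its call begins. There is no depth.
- robot.close_job(): hands the job in; it is judged then, once.
Trained networks look in a picture, given as the dict that the camera call returned (one of the last four; its "shot" number tells which), for a name from the list of things; names that differ only in an ending like _2 or _b are one class to them, and where a whole thing is asked for, a point or a joint stands for the part that bears it (a point fixed in the world has none). Each returns a list of dicts, best first, with "confidence" (0 to 1); they miss things now and then, are a little off and sometimes report something else, mostly with a low value. They report only what shows in the picture. A call takes as long as a camera call. They do not tell look-alikes from the thing itself.
- models.masks_of(picture, query): "mask" (400x640 bool, what is visible of it) and "xy" ([column, row] in pixels, amid what is visible of it).
- models.tip_of(picture, query): "xy" ([column, row] in pixels: a listed point, or the origin of a listed thing).
The state is a dict: "time": time; "joint_positions": joint angles; "qvel": joint speeds; "joint_torque": joint torques, N m; "tool_pos": TCP position; "ee_rot": TCP orientation; "wrist_force": force on the tool from outside, world axes, zero at the start; "wrist_torque": the same for the moment, N m; "width": finger opening in m; "finger_force": force on a finger pad.
Only numpy, scipy, OpenCV 4.12 (cv2) and the standard library are available. Lean on these libraries where they do the work, as an engineer would, in place of code of your own. Each camera call takes 0.05 s, during which the arm holds its last target. There are 200 camera calls.

## Task

Load the short tabbed cigar mould into the bay of the clamp press, grooves up, lying flat on the bay's floor with its tab in the notch, and let go of it. Then take the cross-footed key from its ring stand, turn it until its cross matches the socket in the press's tower, slide it down against the spring until its collar lies on the tower, and finish while still gripping the key and holding it pressed fully home. Leave the other things on the bench where they are.

Things in the scene. Friction and masses are not known exactly. Their poses are not given: they have to be found in the camera images.
- press: the clamp press, fixed to the bench: a dark steel bed 150 (x) by 240 (y) mm and 10 mm thick, with a walled bay for the mould on its -y half and an aluminium key tower (60 x 60 mm, top 60 mm above the bench) on its +y half. Origin at the centre of the bed's underside, z up
- press_bay (a point): centre of the bay's floor, 10 mm above the bench; axes as the press. The bay is 107 mm long (press x) by 57 mm wide (press y) inside; its walls are 12 mm thick and rise 14 mm above this floor. The middle of the +x end wall is cut away down to the floor: a notch 24 mm wide for the mould's tab
- press_notch (a point): point in that notch at floor height, 56 mm along press +x from press_bay, where the tab point belongs
- press_socket (a point): centre of the mouth of the key socket, in the tower's flat top, 60 mm above the bench; axes as the press. The socket is a cross-shaped vertical slot: its two arms lie along press x and press y, each 36 mm long overall and 10 mm wide, square edges. A sprung cross-shaped ejector sits in it, its top 14 mm below the mouth
- ejector (a joint): how far the sprung ejector in the socket is pushed down (m): 0 at rest, at most 0.012. It needs about 5 N to start and about 13 N at 0.010, which is where the key's collar lies flat on the tower; it pushes the key up again as soon as the push ends
- mould: the dark wooden mould block to load, loose on the bench, grooves up: 100 mm long (its x), 52 mm wide (its y), 55 mm tall, about 0.2 kg, with four flat-topped ribs along its length; from the middle of its +x end a tab sticks out 12 mm (18 mm wide, 18 mm tall, flush with the underside). Origin at the centre of the 100 x 52 mm underside, z up
- mould_tab (a point): underside of the tab, 56 mm along mould +x from the mould's origin
- key: the clamp key, 83 mm tall, about 0.2 kg, standing loose with its foot in a ring stand. From the bottom up: a cross-shaped steel foot 24 mm tall (two ribs, along key x and key y, each 32 mm long and 7 mm thick, the lowest 4 mm narrowed to 28 and 4 mm), a round steel collar 44 mm across from 24 to 30 mm, a stem 14 mm thick, and a wooden handle bar 70 mm long (key x), 16 mm wide (key y), from 65 to 83 mm. Origin at the centre of the foot's end, z up the stem
- key_grip (a point): centre of the handle bar, 74 mm above the key's origin; axes as the key
- key_collar (a point): centre of the collar's underside, 24 mm above the key's origin
- key_stand: the wooden ring the key stands in, fixed to the bench: 64 mm outside, 37 mm hole, 18 mm tall; the key's foot stands on the bench inside. Origin at the centre of its underside
- spare_mould: bystander: a 150 x 52 x 55 mm dark wooden grooved mould block like the one to load, but longer and without a tab; origin at the centre of its underside
- tamper: bystander: a T-handled steel tamper standing on the bench, same handle and height as the key but with a plain round foot, 38 mm across; origin at the centre of its underside
- chaveta: bystander: a flat steel leaf knife, 150 x 50 x 4 mm with round ends, lying on the round rolling board (a fixed wooden disc 200 mm across, 30 mm thick, beyond the press)
- paste_jar: bystander: a small jar 60 mm across, 65 mm tall
- ring_gauge: bystander: a flat steel ring, 48 mm outside, 24 mm hole, 10 mm thick
- mug: bystander: a white mug, 76 mm across, 90 mm tall
Mind the look-alikes: they are no part of the job. Leave any pink look-alike of the mould alone.

How it is judged:
On the way, in this order (a step that is already met when the one before it is completed fails the run):
1. the mould lies flat on the bay floor (within 8 mm of its place, tilted under 0.06 rad), its tab within 8 mm of its point in the notch, and is let go (distance between mould_tab and press_notch below 0.008 m and distance between mould and press_bay below 0.008 m and angle between mould's own z axis and vertical below 0.06 rad and contact force between the fingers and mould below 0.1 N), for 0.2 s.
2. the key is meshed in the socket and pressed home (value of joint ejector above 0.008 m and distance between key_collar and press_socket below 0.004 m and angle between key's own z axis and vertical below 0.07 rad and (angle between the x axis of key and the x axis of press, either way round below 0.2 rad or angle between the x axis of key and the x axis of press, either way round above 1.37 rad) and contact force between the fingers and key above 2 N), for 0.2 s.
At the end, for the whole second after the job is handed in: Still gripped (over 2 N), the key is at rest, upright (0.07 rad) and meshed in the socket, collar within 4 mm of the tower top, ejector down over 8 mm; the mould lies flat in the bay (0.06 rad), it and its tab within 8 mm of place, let go (all of step 1 and all of step 2 and linear speed of key below 0.02 m/s); the arm keeps its last pose, push and grip.
It fails at once if a bystander is moved more than 30 mm (distance of any of spare_mould, tamper, chaveta, paste_jar, ring_gauge, mug from where it was at the start of the episode above 0.03 m).
It also fails if it takes over 58 s, if anything falls off the work surface, if the arm or the gripper's body presses on something with over 40 N, if the wrist force passes 120 N, or if a joint passes its speed limit or range.

## Working session

There is one attempt and no reset: what is moved stays moved. The work goes in short steps, Python scripts to look and compute and a tool call to move; the robot and the scene stay as the last step left them, time stands still between calls to the robot, and variables do not carry over. Pictures are saved under pics/ and viewed, at most 10 in all, crops included, and the job is handed in when it is done.

Besides the shell and the picture viewer there is one more tool, called after ">>>" as name([rows], argument=value, ...), one row to a line, values as JSON. step_arm: Moves the arm, as the interface text tells. Its arguments: {"type":"object","properties":{"commands":{"type":"array"}},"required":["commands"]}

```bash
mkdir -p pics; cat > h.py <<'E'
import numpy as np, cv2
from bench import robot, eyes, models
def ray(p,xy):
    K=np.array(p["camera_matrix"]);d=np.linalg.inv(K)@[xy[0],xy[1],1]
    return np.array(p["eye"]),np.array(p["rotation"])@[d[0],-d[1],-d[2]]
def at(p,xy,z):
    e,d=ray(p,xy);return e+d*(z-e[2])/d[2]
def proj(p,X):
    c=np.array(p["rotation"]).T@(np.array(X)-p["eye"]);q=np.array(p["camera_matrix"])@[c[0],-c[1],-c[2]];return q[:2]/q[2]
def save(p,n,crop=None,s=1):
    im=p["color"][:,:,::-1]
    if crop: a,b,c,d=crop; im=im[b:d,a:c]
    cv2.imwrite("pics/"+n,cv2.resize(im,None,fx=s,fy=s,interpolation=cv2.INTER_CUBIC))
E
python3 - <<'E'
from h import *
np.set_printoptions(precision=4,suppress=True)
Z=dict(mould=0,mould_tab=0,press_bay=.01,press_notch=.01,press_socket=.06,key=0,key_grip=.074,key_collar=.024,press=0,key_stand=0,spare_mould=0,tamper=0)
for n in("top","scene"):
    p=eyes.snapshot(n);save(p,n+".png");print(n,p.keys(),p["eye"],-np.array(p["rotation"])[:,2])
    for q,z in Z.items():
        for r in models.tip_of(p,q)[:3]: print(q,np.round(r["xy"],1),round(r["confidence"],2),at(p,r["xy"],z)[:2])
print(robot.get_obs())
im=[cv2.imread(f"pics/{n}.png") for n in("top","scene")]
E
```

```text
Traceback (most recent call last):
IndexError: too many indices for array: array is 1-dimensional, but 2 were indexed
```

View pics/top.png

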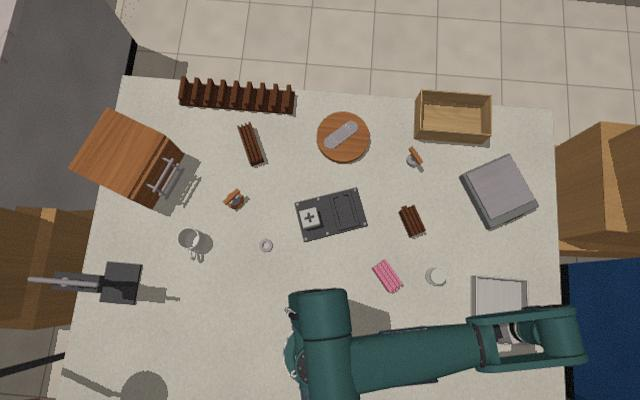

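The top view shows the press at (331,214), with the tower at (309,217) and the bay at (346,210). Mould candidates are the short dark block (411,221), the pink one (388,276) and the long spare (251,144). The two T-handles are at (235,200) and (414,158).

```bash
python3 - <<'E'
from h import *
p=eyes.snapshot("top");print(p["rotation"],p["eye"],p["camera_matrix"],p.keys())
E
cat > /tmp/fix.py <<'E'
s=open('h.py').read()
s=s.replace('import numpy as np, cv2','import numpy as np, cv2\nfrom scipy.spatial.transform import Rotation as Ro\ndef rot(p):\n    r=np.array(p["rotation"],float)\n    return r if r.ndim==2 else (Ro.from_euler("xyz",r) if r.size==3 else Ro.from_quat(r)).as_matrix()')
s=s.replace('np.array(p["rotation"])','rot(p)')
open('h.py','w').write(s)
E
python3 /tmp/fix.py
cat > m.py <<'E'
from h import *
np.set_printoptions(precision=4,suppress=True)
Z=dict(mould=0,mould_tab=0,press_bay=.01,press_notch=.01,press_socket=.06,key=0,key_grip=.074,key_collar=.024,press=0,key_stand=0,spare_mould=0,tamper=0)
for n in("top","scene"):
    p=eyes.snapshot(n);save(p,n+".png");print(n,p["eye"],-rot(p)[:,2])
    for q,z in Z.items():
        for r in models.tip_of(p,q)[:3]: print(q,np.round(r["xy"],1),round(r["confidence"],2),at(p,r["xy"],z)[:2])
print(robot.get_obs())
E
python3 m.py
```

```text
[ 0.22413808 -0.00596967 -1.48650521] [0.22532456 0.02182669 1.52004998] [[419.57330647   0.         315.70698813]
 [  0.         419.57330647 189.85667788]
 [  0.           0.           1.        ]] dict_keys(['color', 'camera_matrix', 'eye', 'rotation', 'shot'])
top [0.2253 0.0218 1.52  ] [ 0.222   0.0129 -0.975 ]
mould [411.7 219.5] 0.85 [ 0.4905 -0.3177]
mould [386.6 276.1] 0.7 [ 0.2798 -0.2355]
mould_tab [403.3 209.2] 0.89 [ 0.5262 -0.2855]
mould_tab [394.3 286.2] 0.56 [ 0.2471 -0.2643]
mould_tab [230.9 196.7] 0.17 [0.5187 0.3522]
press_bay [347.9 211.9] 0.59 [ 0.4969 -0.0822]
press_notch [341.3 198. ] 0.72 [ 0.5466 -0.0545]
press_socket [307.  216.4] 0.64 [0.4597 0.0636]
press_socket [236.3 199.8] 0.29 [0.4976 0.3187]
key [231.4 199.6] 0.64 [0.508 0.349]
key_grip [233.1 199.2] 0.72 [0.4962 0.3273]
key_collar [234.6 199.6] 0.68 [0.5045 0.3322]
key_collar [333.3 212.2] 0.45 [ 0.4888 -0.0287]
press [333.6 213.6] 0.9 [ 0.488 -0.031]
key_stand [233.7 197.9] 0.67 [0.5151 0.3413]
key_stand [229.2 195.6] 0.5 [0.5223 0.359 ]
key_stand [330.4 215.9] 0.27 [ 0.4785 -0.0199]
spare_mould [24
[... 790 characters left out ...]
5543 -0.0598]
spare_mould [310.  318.6] 0.92 [0.726  0.3029]
spare_mould [384.4 295.8] 0.59 [0.5119 0.3412]
spare_mould [320.4 187.5] 0.36 [ 0.5008 -0.0696]
tamper [230.7 162.9] 0.66 [ 0.7222 -0.2972]
{'time': 1.4, 'joint_positions': array([-1.3621,  0.0872,  1.3707,  0.    ,  1.6836, -0.1031]), 'qvel': array([-0.0017,  0.0004, -0.0011, -0.0009,  0.0004,  0.0012]), 'joint_torque': array([ -0.    , -34.0036, -30.2591,   0.0718,   0.0238,   0.    ]), 'tool_pos': array([ 0.1687, -0.5235,  0.4047]), 'ee_rot': array([ 3.1416, -0.    ,  0.3118]), 'wrist_force': array([ 0.3403, -0.227 , -0.1044]), 'wrist_torque': array([-0.0652, -0.0371, -0.0206]), 'finger_force': 0.0, 'width': 0.09400363279378902}
```

View pics/scene.png

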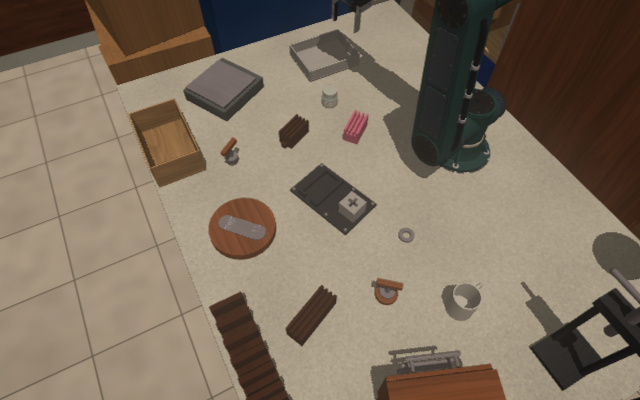

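The scene view shows the same: dark mould at (293,131), pink at (356,127), key in its ring at (388,290), tamper at (230,152) and press at (333,199). I choose the short dark mould and the T-handle in the ring. Next I'll fit the poses by silhouette and check with one crop.

```bash
cat > fit.py <<'E'
from h import *
from scipy.optimize import minimize
np.set_printoptions(precision=4,suppress=True)
def box(x0,x1,y0,y1,z0,z1): return np.array([[x,y,z] for x in(x0,x1) for y in(y0,y1) for z in(z0,z1)])
def cyl(r,z0,z1): return np.array([[r*np.cos(t),r*np.sin(t),z] for t in np.linspace(0,6.28,24) for z in(z0,z1)])
P=dict(mould=[box(-.05,.05,-.026,.026,0,.055),box(.05,.062,-.009,.009,0,.018)],
 press=[box(-.075,.075,-.12,.12,0,.01),box(-.03,.03,.06-.03,.06+.03,.01,.06)],
 key=[cyl(.022,.024,.03),cyl(.007,.03,.065),box(-.035,.035,-.008,.008,.065,.083)])
def sil(p,parts,q,S=8,o=None):
    R=Ro.from_euler("z",q[2]).as_matrix();m=np.zeros((o[3]*S,o[2]*S),np.uint8)
    for a in parts:
        u=np.array([proj(p,R@v+[q[0],q[1],q[3] if len(q)>3 else 0]) for v in a])
        h=cv2.convexHull(((u+.5-o[:2])*S).astype(np.float32)).round().astype(np.int32)
        cv2.fillConvexPoly(m,h,255)
    return cv2.resize(m,(o[2],o[3]),interpolation=cv2.INTER_AREA)/255.
def fit(obs,parts,q0,free=3):
    obs2=[]
    for p,m in obs:
        x,y,w,h=cv2.boundingRect(m.astype(np.uint8));o=(x-15,y-15,w+30,h+30)
        M=np.zeros((o[3],o[2]));yy=slice(max(o[1],0),o[1]+o[3]);xx=slice(max(o[0],0),o[0]+o[2])
        c=m[yy,xx];M[:c.shape[0],:c.shape[1]]=c;obs2.append((p,M,o))
    def cost(d):
        q=np.array(q0,float);q[:3]+=np.array(d)*[.01,.01,.1]
        return sum(np.abs(sil(p,parts,q,o=o)-M).sum()/M.sum() for p,M,o in obs2)
    r=min((minimize(cost,s,method="Nelder-Mead",options=dict(xatol=.01,fatol=1e-4,initial_simplex=np.array(s)+[[0,0,0],[1,0,0],[0,1,0],[0,0,1.5]])) for s in ([0,0,0],[0,0,2],[0,0,-2])),key=lambda r:r.fun)
    return np.array(q0)+np.append(r.x*[.01,.01,.1],[0]*(len(q0)-3)),r.fun
def mask(p,q,X):
    c=proj(p,X);L=models.masks_of(p,q)
    L=[r for r in L if np.hypot(*(np.array(r["xy"])-c))<18]
    return L[0]["mask"] if L else None
E
python3 - <<'E'
from fit import *
ps=[eyes.snapshot(n) for n in("top","scene")]
for n,q0,h in(("mould",[.489,-.314,.8],.03),("press",[.489,-.024,.3],.02),("key",[.505,.332,-.5],.06)):
    ms=[(p,mask(p,n,[q0[0],q0[1],h])) for p in ps]
    print(n,[None if m is None else m.sum() for _,m in ms])
    obs=[o for o in ms if o[1] is not None]
    print(fit(obs,P[n],q0)); 
    for o in obs: print("  ",fit([o],P[n],q0))
a=ps[0]["color"];b=ps[1]["color"]
t=[cv2.resize(i[y-25:y+25,x-25:x+25],(256,256),interpolation=cv2.INTER_CUBIC) for i,x,y in((a,411,221),(a,235,200),(a,331,214),(b,293,131),(b,388,290),(b,333,199))]
cv2.imwrite("pics/c.png",np.vstack([np.hstack(t[:3]),np.hstack(t[3:])])[:,:,::-1])
E
```

```text
mould [np.int64(551), np.int64(657)]
(array([ 0.4828, -0.3094,  0.4543]), np.float64(0.10082762455519628))
   (array([ 0.4831, -0.3089,  0.4504]), np.float64(0.04650368314294865))
   (array([ 0.482 , -0.3101,  0.4628]), np.float64(0.05109977019727221))
press [np.int64(2691), np.int64(2997)]
(array([ 0.4852, -0.0178,  0.3414]), np.float64(0.07383221637271084))
   (array([ 0.4848, -0.0176,  0.3443]), np.float64(0.03126908139695864))
   (array([ 0.4864, -0.018 ,  0.3323]), np.float64(0.04082513886435455))
key [np.int64(182), None]
(array([ 0.5072,  0.3363, -0.7269]), np.float64(0.0909717733247145))
   (array([ 0.5072,  0.3363, -0.7269]), np.float64(0.0909717733247145))
```

View pics/c.png

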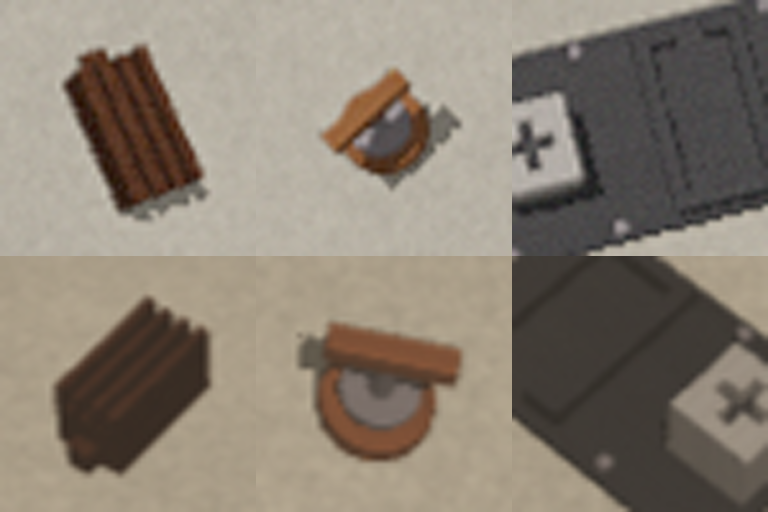

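The crop confirms the mould: dark, grooves up, tab towards +x at the upper left in the top view. It also confirms the key in its ring. Next I'll locate the bay and the tower within the press.

```bash
python3 - <<'E'
from fit import *
q=[.4852,-.0178,.3414]
R=Ro.from_euler("z",q[2]).as_matrix()
rows=[]
for n in("top","scene"):
    p=eyes.snapshot(n);out=[]
    for z in(.024,.06):
        # press x -> up, press y -> left ; 2px/mm ; extents x±.085,y±.13
        w=np.float32([[0,0],[520,0],[520,340],[0,340]])
        c=[(.085,.13),(.085,-.13),(-.085,-.13),(-.085,.13)]
        s=np.float32([proj(p,R@[x,y,0]+[q[0],q[1],z]) for x,y in c])
        im=cv2.warpPerspective(p["color"],cv2.getPerspectiveTransform(s,w),(520,340),flags=cv2.INTER_CUBIC)
        if z==.06:
            g=im.mean(2)[:,:300]; 
            g=cv2.GaussianBlur(g,(5,5),0); th=150 if n=="top" else 110
            m=(g>th)&(np.arange(340)[:,None]>60)&(np.arange(340)[:,None]<290)
            k,l,st,ce=cv2.connectedComponentsWithStats(m.astype(np.uint8))
            i=1+st[1:,4].argmax();u=(l==i).astype(np.uint8);u=cv2.morphologyEx(u,cv2.MORPH_CLOSE,np.ones((35,35)))
            r=cv2.minAreaRect(cv2.findNonZero(u));print(n,"tower px",r,"press xy mm",85-r[0][1]/2,130-r[0][0]/2,g[150:190:10,::30].round())
        if z==.024:
            im=np.clip(im.astype(float)*2.6-40,0,255).astype(np.uint8)
            for k in range(0,520,40): im[:4,k:k+1]=255
            out.append(im)
    rows+=out
cv2.imwrite("pics/bay.png",cv2.resize(np.vstack(rows)[:,:,::-1],(458,600)))
E
```

```text
top tower px ((102.0, 170.5), (119.0, 118.0), 90.0) press xy mm -0.25 79.0 [[181.  70. 174. 152. 181. 175.  43.  74.  71.  67.]
 [180.  70. 177. 115. 146. 177.  47.  73.  74.  69.]
 [179.  69. 171.  55.  60. 182.  43.  73.  75.  66.]
 [174.  64. 165. 117. 122. 175.  36.  75.  74.  72.]]
scene tower px ((96.5, 167.0), (122.0, 121.0), 90.0) press xy mm 1.5 81.75 [[ 67.  91. 143.  80. 142. 138.  57.  58.  48.  58.]
 [ 68.  91. 118.  70. 102. 139.  58.  58.  48.  59.]
 [ 67.  91. 116.  59.  86. 138.  58.  58.  48.  59.]
 [ 63.  90. 139.  81. 121. 140.  58.  58.  48.  59.]]
```

View pics/bay.png

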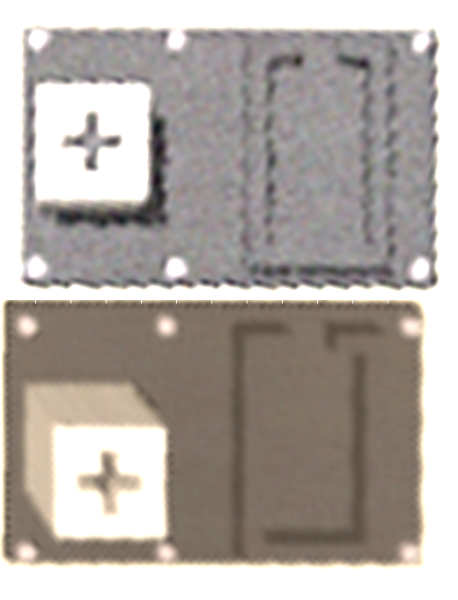

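The rectified view shows the tower centred at about press (0, 80) mm and the bay at about (0, −50) mm, with the notch at the +x end. I'll refit with that and plan the reach.

```bash
cat >> h.py <<'E'
def plan(t,psi=None,n=None,q=None):
    o=robot.get_obs();p=np.array(o["tool_pos"]);y=o["ee_rot"][2]
    psi=y if psi is None else psi;d=np.array(t)-p
    print("now",p.round(4),np.array(o["ee_rot"]).round(4),"wz",round(y-psi,4),"tool mm",(1000*np.array([d[0]*np.cos(psi)+d[1]*np.sin(psi),d[0]*np.sin(psi)-d[1]*np.cos(psi),-d[2]])).round(1))
E
python3 - <<'E'
from fit import *
P["press"][1]=box(-.03,.03,.05,.11,.01,.06)
ps=[eyes.snapshot(n) for n in("top","scene")]
q0=[.4852,-.0178,.34]
ms=[(p,mask(p,"press",[.4852,-.0178,.02])) for p in ps]
q,e=fit(ms,P["press"],q0);print(q,e,[fit([o],P["press"],q0) for o in ms])
R=Ro.from_euler("z",q[2]).as_matrix()
print("bay",R@[0,-.05,0]+[q[0],q[1],0],"socket",R@[0,.08,0]+[q[0],q[1],0])
for X in("press_socket",):
  for p,m in ms: print([at(p,r["xy"],.06) for r in models.tip_of(p,X)[:1]])
plan([.483,-.309,.30],.454)
E
```

```text
[ 0.4858 -0.0185  0.3413] 0.06680576079757389 [(array([ 0.4856, -0.0186,  0.3395]), np.float64(0.03328956251437389)), (array([ 0.4857, -0.0177,  0.3315]), np.float64(0.029741784945404852))]
bay [ 0.5025 -0.0656  0.    ] socket [0.459  0.0569 0.    ]
[array([0.4516, 0.071 , 0.06  ])]
[array([0.4515, 0.0518, 0.06  ])]
now [ 0.1687 -0.5235  0.4047] [3.1415 0.0001 0.3118] wz -0.1422 tool mm [376.5 -54.9 104.7]
```

>>> step_arm([
  [[0,0,0,0,0,-0.142,94],[37.6,-5.5,10.5,0,0,0,94],[37.6,-5.5,10.5,0,0,0,94],[37.6,-5.5,10.5,0,0,0,94],[37.6,-5.5,10.5,0,0,0,94],[37.6,-5.5,10.5,0,0,0,94],[37.6,-5.5,10.5,0,0,0,94],[37.6,-5.5,10.5,0,0,0,94],[37.6,-5.5,10.5,0,0,0,94],[37.6,-5.5,10.5,0,0,0,94],[37.6,-5.5,10.5,0,0,0,94],[0,0,0,0,0,0,94],[0,0,0,0,0,0,94]],
])

```text
time: 3.82
tool_pos: [0.4823, -0.3095, 0.2998]
ee_rot: [3.141, 0.001, 0.454]
wrist_force: [-0.3, 0.5, -0.5]
width: 0.0942
finger_force: 0.0
```

>>> step_arm([
  [[0,0,20,0,0,0,94],[0,0,20,0,0,0,94],[0,0,20,0,0,0,94],[0,0,20,0,0,0,94],[0,0,0,0,0,0,94],[0,0,0,0,0,0,40],[0,0,0,0,0,0,40],[0,0,0,0,0,0,40],[0,0,0,0,0,0,40],[0,0,0,0,0,0,40],[0,0,0,0,0,0,40]],
])

```text
time: 5.2
tool_pos: [0.4826, -0.309, 0.2199]
ee_rot: [-3.141, -0.0, 0.454]
wrist_force: [-1.5, 1.2, 1.2]
width: 0.0515
finger_force: 30.0
```

```bash
python3 - <<'E'
from h import *
plan([.5025,-.0656,.30],.341)
E
```

```text
now [ 0.4826 -0.309   0.2199] [-3.1411e+00 -1.0000e-04  4.5400e-01] wz 0.113 tool mm [ 100.2 -222.7  -80.1]
```

>>> step_arm([
  [[0,0,-20,0,0,0,40],[0,0,-20,0,0,0,40],[0,0,-20,0,0,0,40],[0,0,-20,0,0,0,40],[0,0,0,0,0,0.113,40],[12.5,-27.8,0,0,0,0,40],[12.5,-27.8,0,0,0,0,40],[12.5,-27.8,0,0,0,0,40],[12.5,-27.8,0,0,0,0,40],[12.5,-27.8,0,0,0,0,40],[12.5,-27.8,0,0,0,0,40],[12.5,-27.8,0,0,0,0,40],[12.5,-27.8,0,0,0,0,40],[0,0,0,0,0,0,40],[0,0,0,0,0,0,40]],
])

```text
time: 7.08
tool_pos: [0.5024, -0.0665, 0.2991]
ee_rot: [3.141, 0.001, 0.341]
wrist_force: [-0.4, -0.0, -2.3]
width: 0.0521
finger_force: 30.0
```

```bash
python3 - <<'E'
from fit import *
plan([.5025,-.0656,.30],.341)
for n in("top","scene"):
    p=eyes.snapshot(n);save(p,n+"2.png",(240,120,400,280) if n=="scene" else (260,130,420,290),3.5)
    m=mask(p,"mould",[.5025,-.0656,.11])
    for r in models.tip_of(p,"mould")[:2]: print("tip",r["xy"],at(p,r["xy"],.08))
    for r in models.tip_of(p,"mould_tab")[:2]: print("tab",r["xy"],at(p,r["xy"],.08))
    if m is None: print("none");continue
    print(n,m.sum(),fit([(p,m)],P["mould"],[.5025,-.0656,.341,.08]))
E
```

```text
now [ 0.5024 -0.0665  0.2991] [3.1412 0.0011 0.3409] wz -0.0001 tool mm [ 0.4 -0.8 -0.9]
tip [349.3, 205.1] [ 0.5088 -0.0806  0.08  ]
tip [386.8, 276.9] [ 0.2743 -0.2227  0.08  ]
tab [395.8, 287.1] [ 0.2434 -0.2543  0.08  ]
none
tip [354.7, 131.3] [ 0.3212 -0.1696  0.08  ]
tip [384.9, 297.9] [0.5391 0.3686 0.08  ]
tab [363.2, 124.3] [ 0.2803 -0.1837  0.08  ]
tab [308.9, 183.5] [ 0.5511 -0.0493  0.08  ]
scene 566 (array([ 0.5188, -0.0718,  0.9152,  0.08  ]), np.float64(0.46170581306727637))
```

View pics/scene2.png

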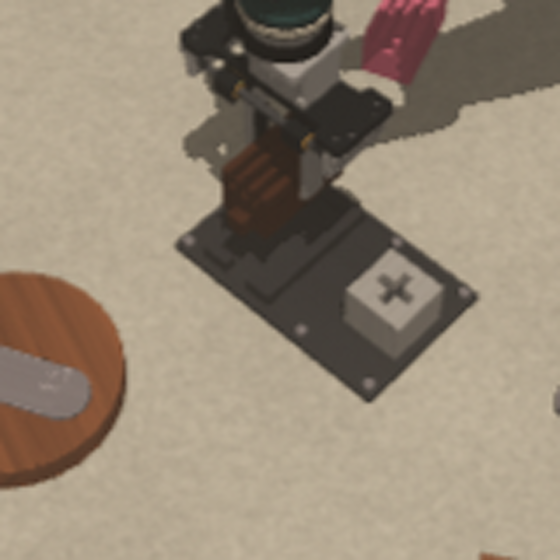

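The crop shows the mould held level above the bay at crop (262,190), with its tab towards the notch end. I'll lower it and feel for contact.

>>> step_arm([
  [[0,-1,16,0,0,0,40],[0,0,16,0,0,0,40],[0,0,12,0,0,0,40],[0,0,4,0,0,0,40],[0,0,3,0,0,0,40],[0,0,3,0,0,0,40],[0,0,0,0,0,0,40],[0,0,0,0,0,0,40]],
])

```text
time: 8.48
tool_pos: [0.5023, -0.0653, 0.246]
ee_rot: [3.141, -0.001, 0.341]
wrist_force: [0.6, 0.2, -1.4]
width: 0.052
finger_force: 30.0
```

>>> step_arm([
  [[0,0,2,0,0,0,40],[0,0,2,0,0,0,40],[0,0,2,0,0,0,40],[0,0,0,0,0,0,40]],
])

```text
time: 8.98
tool_pos: [0.502, -0.0652, 0.2394]
ee_rot: [-3.141, 0.001, 0.341]
wrist_force: [-0.3, 0.3, -2.5]
width: 0.0519
finger_force: 30.0
```

It has entered the bay without contact. Continuing down.

>>> step_arm([
  [[0,0,3,0,0,0,40],[0,0,3,0,0,0,40],[0,0,2,0,0,0,40],[0,0,1,0,0,0,40],[0,0,0,0,0,0,40]],
])

```text
time: 9.6
tool_pos: [0.5021, -0.0653, 0.2306]
ee_rot: [3.142, 0.0, 0.341]
wrist_force: [-0.4, 0.3, -2.0]
width: 0.052
finger_force: 30.0
```

>>> step_arm([
  [[0,0,0.8,0,0,0,40],[0,0,0,0,0,0,62],[0,0,0,0,0,0,70],[0,0,0,0,0,0,70],[0,0,0,0,0,0,70],[0,0,-20,0,0,0,70],[0,0,-25,0,0,0,80],[0,0,-25,0,0,0,80],[0,0,-25,0,0,0,80],[0,0,0,0,0,0,80]],
])

```text
time: 10.85
tool_pos: [0.5027, -0.0654, 0.3273]
ee_rot: [3.139, -0.005, 0.341]
wrist_force: [0.7, 0.6, -0.3]
width: 0.08
finger_force: 0.0
```

```bash
python3 - <<'E'
from fit import *
plan([.507,.336,.36])
p=eyes.snapshot("scene");save(p,"scene3.png",(240,120,420,320),3)
for r in models.tip_of(p,"mould")[:2]: print("tip",r["xy"],at(p,r["xy"],.01))
for r in models.tip_of(p,"mould_tab")[:2]: print("tab",r["xy"],at(p,r["xy"],.01))
# key, 2 views
t=eyes.snapshot("top")
for n,p in(("s",p),("t",t)):
    for Q in("key","key_grip"):
        for r in models.masks_of(p,Q)[:3]: print(n,Q,r["xy"],round(r["confidence"],2),r["mask"].sum())
    for r in models.masks_of(p,"key"):
        if np.hypot(*(np.array(r["xy"])-proj(p,[.507,.336,.06])))<18:
            print(fit([(p,r["mask"])],P["key"],[.507,.336,-.7])); break
# handle by wood colour: oriented rectangle
E
```

```text
now [ 0.5027 -0.0654  0.3273] [ 3.1385 -0.0045  0.3408] wz 0.0 tool mm [ 138.2 -376.9  -32.7]
tip [357.2, 132.1] [ 0.2795 -0.2151  0.01  ]
tip [318.2, 187.6] [ 0.5106 -0.0663  0.01  ]
tab [360.5, 123.8] [ 0.2493 -0.2438  0.01  ]
tab [310.3, 198.0] [ 0.5512 -0.0421  0.01  ]
s key [384.7, 289.2] 0.77 362
s key_grip [388.3, 285.1] 0.62 370
(array([ 0.507 ,  0.3379, -0.6873]), np.float64(0.0735998266709999))
t key [230.2, 196.0] 0.63 178
t key_grip [232.7, 198.3] 0.47 157
(array([ 0.5074,  0.336 , -0.7576]), np.float64(0.09607843137254901))
```

View pics/scene3.png

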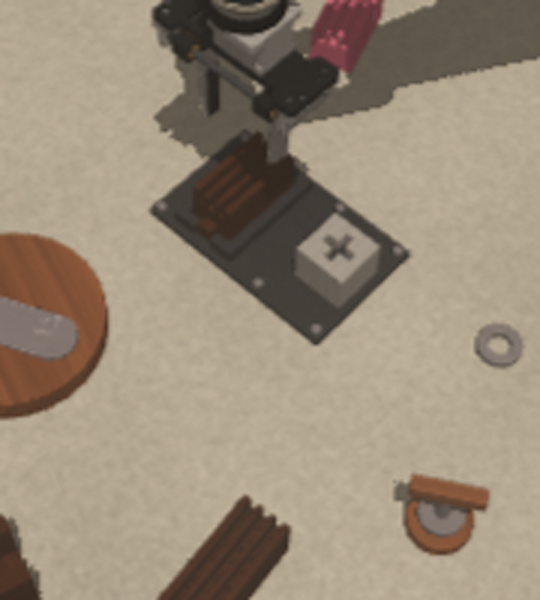

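The mould is seated in the bay at crop (240,195). The key, at crop (440,505), is still in its ring at about (0.507, 0.337) with yaw ≈ −0.72. I'll use tool yaw 2.42, the half-turn equivalent.

>>> step_arm([
  [[0,0,-4,0,0,-0.174,80],[0,0,-4,0,0,-0.174,80],[0,0,-4,0,0,-0.174,80],[0,0,-4,0,0,-0.174,80],[0,0,-4,0,0,-0.174,80],[0,0,-4,0,0,-0.174,80],[0,0,-4,0,0,-0.174,80],[0,0,-4,0,0,-0.174,80],[0,0,0,0,0,-0.174,80],[0,0,0,0,0,-0.174,80],[0,0,0,0,0,-0.174,80],[0,0,0,0,0,-0.165,80],[0,0,0,0,0,0,80]],
])

```text
time: 12.98
tool_pos: [0.5021, -0.0653, 0.3567]
ee_rot: [-3.141, -0.0, 2.418]
wrist_force: [-1.1, 0.0, -0.1]
width: 0.08
finger_force: 0.0
```

```bash
python3 - <<'E'
from fit import *
print(robot.get_obs()["joint_positions"])
plan([.507,.337,.34],2.42)
# handle direction from wood colour in both views: line fit on top face at z=.083 / mid .074
for n in("top","scene"):
    p=eyes.snapshot(n)
    c=proj(p,[.507,.337,.074]);L=models.masks_of(p,"key_grip")
    best=None
    for k in np.arange(-1.1,-.3,.02): pass
    # colour within 22px: handle-only box fit against orange-ish pixels not in ring: use mask from key & wood hue
    m=mask(p,"key",[.507,.337,.06])
    if m is None: m=mask(p,"key_grip",[.507,.337,.06])
    if m is None: continue
    h=cv2.cvtColor(p["color"],cv2.COLOR_RGB2HSV);w=m&(h[:,:,1]>90)
    print(n,w.sum(),fit([(p,w)],P["key"][2:],[.507,.337,-.72]))
# mould in bay
for n in("top","scene"):
    p=eyes.snapshot(n);m=mask(p,"mould",[.502,-.065,.04])
    if m is not None: print(n,m.sum(),fit([(p,m)],P["mould"],[.502,-.065,.341,.01]))
E
```

```text
[-0.2412  0.0044  1.5518 -0.0001  1.5855 -1.0882]
now [ 0.5021 -0.0653  0.3567] [-3.1414 -0.0001  2.4178] wz -0.0022 tool mm [262.1 305.2  16.7]
top 101 (array([ 0.5066,  0.3364, -0.747 ]), np.float64(0.25397010289264216))
scene 215 (array([ 0.5067,  0.3382, -0.7041]), np.float64(0.1583401732786138))
top 334 (array([ 0.5012, -0.0652,  0.3687,  0.01  ]), np.float64(0.4832100504872608))
scene 709 (array([ 0.5027, -0.0675,  0.3639,  0.01  ]), np.float64(0.11210487015680745))
```

>>> step_arm([
  [[26.2,30.5,1.7,0,0,0,80],[26.2,30.5,1.7,0,0,0,80],[26.2,30.5,1.7,0,0,0,80],[26.2,30.5,1.7,0,0,0,80],[26.2,30.5,1.7,0,0,0,80],[26.2,30.5,1.7,0,0,0,80],[26.2,30.5,1.7,0,0,0,80],[26.2,30.5,1.7,0,0,0,80],[26.2,30.5,1.7,0,0,0,80],[26.2,30.5,1.7,0,0,0,80],[0,0,0,0,0,0,70],[0,0,0,0,0,0,60]],
])

```text
time: 14.98
tool_pos: [0.507, 0.3365, 0.3396]
ee_rot: [-3.141, 0.0, 2.42]
wrist_force: [0.0, 0.5, -0.5]
width: 0.0634
finger_force: 0.0
```

```bash
python3 - <<'E'
from h import *
plan([.507,.337,.254],2.42)
E
```

```text
now [0.507  0.3365 0.3396] [-3.1406e+00  4.0000e-04  2.4198e+00] wz -0.0002 tool mm [ 0.3  0.4 85.6]
```

>>> step_arm([
  [[0,0,20,0,0,0,50],[0,0,20,0,0,0,50],[0,0,20,0,0,0,50],[0,0,15,0,0,0,50],[0,0,10.6,0,0,0,50],[0,0,0,0,0,0,50],[0,0,0,0,0,0,35],[0,0,0,0,0,0,25],[0,0,0,0,0,0,10],[0,0,0,0,0,0,5],[0,0,0,0,0,0,5],[0,0,0,0,0,0,5]],
])

```text
time: 16.48
tool_pos: [0.5071, 0.3369, 0.2546]
ee_rot: [3.141, 0.0, 2.42]
wrist_force: [0.8, 0.3, 1.6]
width: 0.0155
finger_force: 30.0
```

>>> step_arm([
  [[0,0,-15,0,0,0,5],[0,0,-20,0,0,0,5],[0,0,-25,0,0,0,5],[0,0,-30,0,0,0,5],[0,0,0,0,0,0.17,5],[0,0,0,0,0,0.17,5],[0,0,0,0,0,0.168,5],[0,0,0,0,0,0,5]],
])

```text
time: 17.48
tool_pos: [0.5069, 0.3367, 0.3444]
ee_rot: [-3.141, 0.0, 1.914]
wrist_force: [-0.4, 0.2, -1.6]
width: 0.016
finger_force: 30.0
```

```bash
python3 - <<'E'
from h import *
plan([.459,.0569,.344],1.912)
E
```

```text
now [0.5069 0.3367 0.3444] [-3.1410e+00  2.0000e-04  1.9137e+00] wz 0.0017 tool mm [-247.6 -138.8    0.4]
```

>>> step_arm([
  [[-24.8,-13.9,0,0,0,0,5],[-24.8,-13.9,0,0,0,0,5],[-24.8,-13.9,0,0,0,0,5],[-24.8,-13.9,0,0,0,0,5],[-24.8,-13.9,0,0,0,0,5],[-24.8,-13.9,0,0,0,0,5],[-24.8,-13.9,0,0,0,0,5],[-24.8,-13.9,0,0,0,0,5],[-24.8,-13.9,0,0,0,0,5],[-24.4,-13.7,0,0,0,0.002,5],[0,0,0,0,0,0,5],[0,0,0,0,0,0,5]],
])

```text
time: 18.98
tool_pos: [0.459, 0.0574, 0.3445]
ee_rot: [3.141, -0.0, 1.911]
wrist_force: [-0.7, -1.1, -2.6]
width: 0.0162
finger_force: 30.0
```

```bash
python3 - <<'E'
from fit import *
plan([.459,.0569,.344],1.912)
o=robot.get_obs();x,y,z=o["tool_pos"];ims=[]
pts={"key_collar":z-.18-.05,"key":z-.18-.074,"key_grip":z-.18}
for n in("scene","top"):
    p=eyes.snapshot(n)
    for Q,zz in pts.items():
        for r in models.tip_of(p,Q)[:2]: print(n,Q,round(r["confidence"],2),at(p,r["xy"],zz),"exp",proj(p,[x,y,zz]),"got",r["xy"])
    c=proj(p,[.459,.057,.1]).astype(int)
    im=p["color"][c[1]-40:c[1]+40,c[0]-33:c[0]+33][:,:,::-1]
    ims.append(cv2.resize(im,None,fx=6,fy=6,interpolation=cv2.INTER_CUBIC))
    m=mask(p,"key",[.459,.057,.13])
    if m is not None: print("key",m.sum(),fit([(p,m)],P["key"],[.459,.057,1.912,z-.254]))
    mm=mask(p,"press",[.4858,-.0185,.02])
cv2.imwrite("pics/k.png",np.hstack(ims))
E
```

```text
now [0.459  0.0574 0.3445] [ 3.1411 -0.0005  1.9111] wz -0.0009 tool mm [-0.4 -0.1  0.5]
scene key_collar 0.61 [0.4603 0.0518 0.1145] exp [353.2369 191.3215] got [351.9, 190.1]
scene key 0.8 [0.4595 0.0563 0.0905] exp [352.715  195.8997] got [352.4, 195.7]
scene key_grip 0.72 [0.4522 0.0577 0.1645] exp [354.3775 181.3158] got [356.5, 180.5]
scene key_grip 0.68 [0.426  0.4945 0.1645] exp [354.3775 181.3158] got [457.6, 308.7]
key 215 (array([0.4607, 0.0596, 1.9055, 0.0905]), np.float64(0.6863474692202463))
```

View pics/k.png

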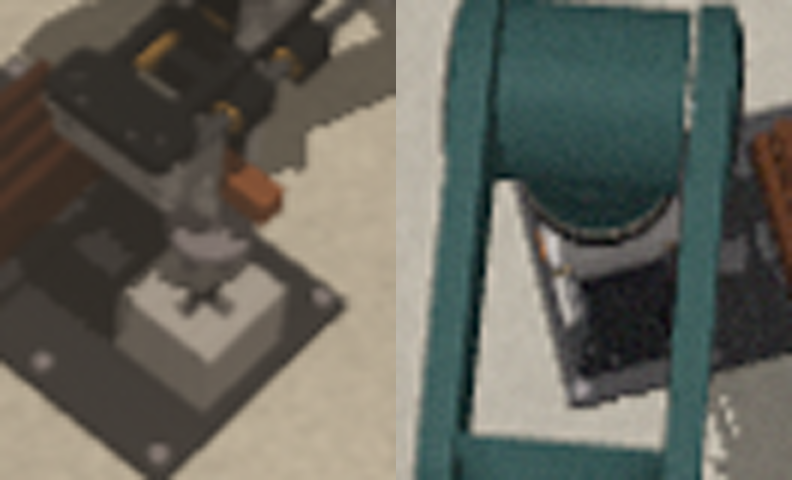

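In this crop the collar appears near (210,245), lower than predicted. I'll overlay the model to check how the key sits in the grip.

```bash
python3 - <<'E'
from fit import *
p=eyes.snapshot("scene");o=robot.get_obs();x,y,z=o["tool_pos"];ps=o["ee_rot"][2]
S=8;c=proj(p,[.459,.057,.1]).astype(int)-[22,32]
im=cv2.resize(p["color"][c[1]:c[1]+62,c[0]:c[0]+48][:,:,::-1],None,fx=S,fy=S,interpolation=cv2.INTER_CUBIC)
im=np.clip(im*1.4,0,255).astype(np.uint8);im2=im.copy()
def poly(X,col):
    u=np.array([proj(p,v) for v in X]);cv2.polylines(im2,[((u+.5-c)*S).round().astype(int)],True,col,1)
def W(L,q,zz): return [Ro.from_euler("z",q[2]).as_matrix()@v+[q[0],q[1],zz] for v in np.array(L,float)]
k=[x,y,ps];C=lambda r,h:[[r*np.cos(t),r*np.sin(t),h] for t in np.linspace(0,6.28,40)]
zz=z-.254
poly(W(C(.022,.03),k,zz),(0,255,0));poly(W(C(.022,.024),k,zz),(0,160,0))
poly(W([[-.035,-.008,.083],[.035,-.008,.083],[.035,.008,.083],[-.035,.008,.083]],k,zz),(255,0,0))
a,b=.016,.0035
poly(W([[a,b,0],[b,b,0],[b,a,0],[-b,a,0],[-b,b,0],[-a,b,0],[-a,-b,0],[-b,-b,0],[-b,-a,0],[b,-a,0],[b,-b,0],[a,-b,0]],k,zz),(255,255,0))
q=[.4858,-.0185,.3413];a,b=.018,.005
poly(W([[x_,y_+.08,.06] for x_,y_ in[(a,b),(b,b),(b,a),(-b,a),(-b,b),(-a,b),(-a,-b),(-b,-b),(-b,-a),(b,-a),(b,-b),(a,-b)]],q,0),(0,0,255))
poly(W([[-.03,.05,.06],[.03,.05,.06],[.03,.11,.06],[-.03,.11,.06]],q,0),(0,0,255))
cv2.imwrite("pics/ov.png",np.hstack([im,im2]))
E
```

```text
(no output)
```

View pics/ov.png

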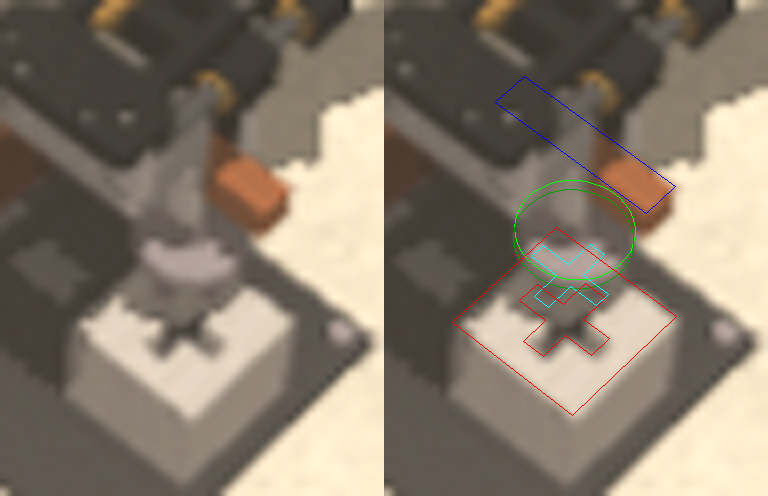

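The overlay agrees to about 1 px for the bar, collar and socket, so I'll lower the key and feel for it.

>>> step_arm([
  [[-0.4,0,12,0,0,0,5],[0,0,12,0,0,0,5],[0,0,4,0,0,0,5],[0,0,2,0,0,0,5],[0,0,2,0,0,0,5],[0,0,2,0,0,0,5],[0,0,0,0,0,0,5],[0,0,0,0,0,0,5]],
])

```text
time: 20.62
tool_pos: [0.4592, 0.0567, 0.3104]
ee_rot: [3.141, 0.0, 1.91]
wrist_force: [0.2, 0.5, -3.0]
width: 0.0156
finger_force: 30.0
```

>>> step_arm([
  [[0,0,2,0,0,0,5],[0,0,2,0,0,0,5],[0,0,2,0,0,0,5],[0,0,2,0,0,0,5],[0,0,0,0,0,0,5],[0,0,0,0,0,0,5]],
])

```text
time: 21.38
tool_pos: [0.4591, 0.0567, 0.3021]
ee_rot: [-3.141, -0.0, 1.91]
wrist_force: [0.4, 1.0, -2.3]
width: 0.016
finger_force: 30.0
```

Meshed with no side load. Now pressing against the spring.

>>> step_arm([
  [[0,0,2,0,0,0,5],[0,0,2,0,0,0,5],[0,0,2,0,0,0,5],[0,0,2,0,0,0,5],[0,0,1.5,0,0,0,5],[0,0,1,0,0,0,5],[0,0,0,0,0,0,5],[0,0,0,0,0,0,5]],
])

```text
time: 22.38
tool_pos: [0.4593, 0.0567, 0.2936]
ee_rot: [3.14, 0.001, 1.91]
wrist_force: [-3.0, 1.6, 6.5]
width: 0.0159
finger_force: 30.0
```

>>> step_arm([
  [[0,0,1.5,0,0,0,5],[0,0,1.5,0,0,0,5],[0,0,1,0,0,0,5],[0,0,0,0,0,0,5],[0,0,0,0,0,0,5]],
])

```text
time: 23.0
tool_pos: [0.4594, 0.0567, 0.2904]
ee_rot: [3.139, 0.001, 1.91]
wrist_force: [-4.3, 1.3, 10.9]
width: 0.0158
finger_force: 30.0
```

>>> step_arm([
  [[0,0,1,0,0,0,5],[0,0,1,0,0,0,5],[0,0,1,0,0,0,5],[0,0,0,0,0,0,5],[0,0,0,0,0,0,5]],
])

```text
time: 23.62
tool_pos: [0.4594, 0.0568, 0.2903]
ee_rot: [3.138, 0.001, 1.91]
wrist_force: [-10.1, 1.0, 23.1]
width: 0.0154
finger_force: 30.0
```

The collar is seated: the position has stopped and the force is rising. I'll ease off slightly and do a final look.

>>> step_arm([
  [[0,0,-0.8,0,0,0,5],[0,0,0,0,0,0,5],[0,0,0,0,0,0,5],[0,0,0,0,0,0,5]],
])

```text
time: 24.12
tool_pos: [0.4594, 0.0568, 0.2904]
ee_rot: [3.138, 0.001, 1.91]
wrist_force: [-7.5, 1.3, 20.5]
width: 0.0159
finger_force: 30.0
```

```bash
python3 - <<'E'
from h import *
p=eyes.snapshot("scene");save(p,"end.png",(280,140,400,240),6)
E
```

```text
(no output)
```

View pics/end.png

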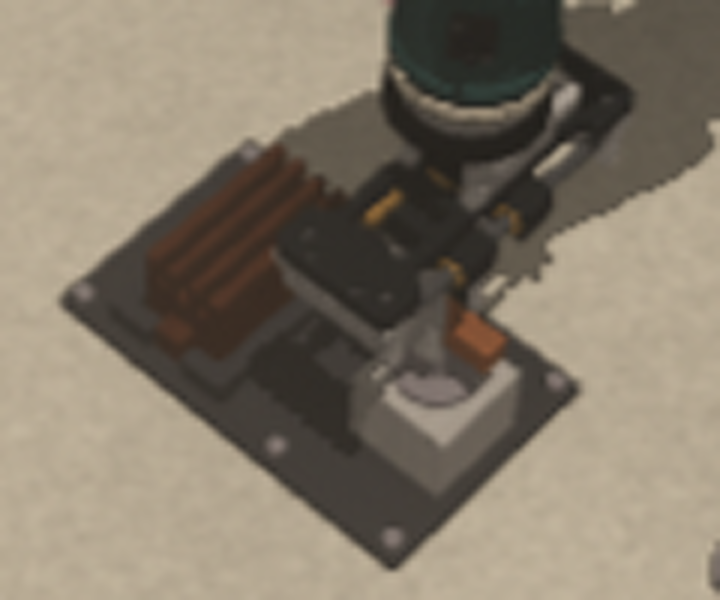

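The last view shows the collar lying on the tower at (435,388). The mould sits level in the bay at (230,260), its tab in the notch at (175,335).

```bash
python3 -c "
from bench import robot
print(robot.close_job())"
```

```text
the job is handed in; nothing more can be done
None
```

I loaded the mould in the bay with its tab in the notch and let it go, pressed the key home in the socket still gripped (about 20 N push), and handed the job in at about 24 s; no verdict was returned.

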